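Complete the row of specimen jars on the biology tray

ROBOT

A 6-joint arm with a two-finger parallel gripper is mounted at the origin on the work surface. World frame = base frame: x ahead of the robot, y to its left, z up, the work surface at z = 0. Lengths are in m, angles in degrees, forces in N, time in s.
With the tool pointing down it reaches from about 0.3 to 0.75 m from the base axis. Payload 8.5 kg.
Tool frame: the origin (TCP) lies on the centre line of the jaws, within the pads' length; the fingertips stand 19 mm ahead of it and the grasp point (between the pads) is the TCP; z points along the fingers, x is the direction in which the jaws open and shut, and the axes are right-handed (so a half turn about z gives the same grasp; the last joint's range is limited). The gripper opens to 85 mm and grips with 20 to 120 N. Pads are 22 mm wide; open, the fingers measure 114 mm over their backs; the gripper's body (76 mm by 85 mm) begins 54 mm behind the grasp point. The pads swing forward as they close: fully open they stand 13 mm farther back than shut.
Start: joints at [-77.08, 21.807, 74.336, -0, 83.858, -12.336], TCP at [0.235, -0.497, 0.25] pointing down, gripper open.
Joint ranges: [-178.18, 178.18], [-50.72, 133.34], [12.68, 142.11], [-81.47, 261.47], [9.98, 163.14], [-165.26, 165.26]. Speed limits (degrees/s): [136.94, 136.94, 180, 180, 180, 180].

INTERFACE

Orientations are given as a 3x3 rotation matrix whose columns are the frame's x, y, z axes.
In Python, from rig import env, cams, order gives the robot as it stands.
- The arm moves only by the tool step_arm, never from a script. Its argument "steps" is a list of rows, each an object with "xyz": the shift along the tool's x, y, z normalised to -1 to 1, where 1 is 0.04 m, a list of three; "turn": the turn, a rotation vector about the tool's x, y, z normalised to -1 to 1, where 1 is 0.08 rad, a list of three; "gripper": the gripper command: -1 is shut, 1 is fully open, values between are in proportion. A call has 1 to 20 rows; each row shifts and turns the commanded pose from where the row before left it, along the tool's axes as they then stand; what a row does not reach is not made up. A row lasts 1/12 s, in which the tool goes at most 41.7 mm and 7.16 degrees, less where a joint would pass 70% of its speed; a pose out of reach is approached as far as the arm can. A call with a number of a shift or a turn outside -1 to 1 is refused whole. A call with a gripper value outside its range is refused whole. The fingers move at their own pace and stop on an object; "squeeze" is the grip in N (left out, the last holds). Time passes only in rows, so rows that do not move let the fingers close. It gives the time, the measured TCP pose, the force and the opening at its end, in the units of the state.
- env.observe(): the state, without advancing time (a new reading comes with each control period).
- cams.get_image(name): name is "scene" or "side" or "wrist"; returns (picture, depth): 400x640x3 uint8, red, green, blue; 400x640 float32, m along the optical axis (not along the pixel's ray), 0 where there is no reading.
- cams.camera_info(name): a dict with "fx", "fy", "cx", "cy" (pixels), "k1" (the pictures are not rectified: a ray, as slopes to the right and down, at radius r is drawn at 1 + k1 r^2 times it, then the intrinsics apply), "extrinsics" (4x4, takes a point from camera to world coordinates). Camera axes: x right, y down, z forward; pixel columns grow to the right and rows downward; lengths in m; the calibration is good to about 2 mm. A picture is of the moment at which its call begins: read the wrist's pose just before it. camera_info takes no time and is no camera call; for the wrist camera it gives the pose at the moment of the call.
- order.close_job(): hands the job in, once; it reports no verdict.
The state is a dict: "time_s": time; "q": joint angles; "qvel": joint speeds; "joint_efforts": joint torques, N m; "position": TCP position; "tool_rot": TCP orientation; "ft_force": force on the tool from outside, world axes, zero at the start; "wrist_torque": the same for the moment, N m; "grip_width": finger opening in m.
Only numpy, scipy, OpenCV 4.12 (cv2) and the standard library are available. Lean on these libraries where they do the work, as an engineer would, in place of code of your own. Each camera call takes 0.05 s, during which the arm holds its last target. There are 200 camera calls.

TASK

Complete the row on the specimen tray: stand the two short, narrow jars from the table upright on the two empty felt squares, one centred on each, so that with the jar already there all three make a neat row. Either jar may go on either square; set them down rather than drop them. Keep the jar already on the tray on its square, and leave the tall jar and the wide jar where they stand.

Things in the scene. Friction and masses are not known exactly. Their poses are not given: they have to be found in the camera images.
- jar_1: glass specimen jar with a flat black screw cap, upright round cylinder 46 mm across from bottom to top (cap included), 56 mm tall, about 90 g, stiff; a short jar that starts on the table beside the tray. Origin at the centre of its underside, z up along the jar; round, so its yaw means nothing
- jar_2: glass specimen jar with a flat black screw cap, upright round cylinder 46 mm across from bottom to top (cap included), 56 mm tall, about 90 g, stiff; the other short jar that starts on the table beside the tray. Origin at the centre of its underside, z up along the jar; round, so its yaw means nothing
- jar_3: glass specimen jar with a flat black screw cap, upright round cylinder 46 mm across from bottom to top (cap included), 56 mm tall, about 90 g, stiff; the short jar that already stands on the tray's right square. Origin at the centre of its underside, z up along the jar; round, so its yaw means nothing
- tray: flat plywood tray, fixed to the table, 130 mm (x) by 270 mm (y, along the row), floor 6 mm thick, with a rim 7 mm thick all round whose top is 14 mm above the table. Three grey felt squares lie in one row along its middle at y = -82, 0 and +82 mm. Origin at the centre of its underside, on the table; z up. It may lie turned up to about 20 degrees
- square_right (a point): the right-hand one (towards -y) of the tray's three grey felt squares (60 mm by 60 mm, flush with the tray floor): its centre, on the tray floor, 6 mm above the table. z up; y along the row towards the left square (82 mm from one square to the next), x across the row. A short jar stands here from the start
- square_middle (a point): the middle one of the tray's three grey felt squares (60 mm by 60 mm, flush with the tray floor): its centre, on the tray floor, 6 mm above the table. z up; y along the row towards the left square (82 mm from one square to the next), x across the row. Empty at the start
- square_left (a point): the left-hand one (towards +y) of the tray's three grey felt squares (60 mm by 60 mm, flush with the tray floor): its centre, on the tray floor, 6 mm above the table. z up; y along the row towards the left square (82 mm from one square to the next), x across the row. Empty at the start
- tall_jar: bystander among the short jars: same cap and same 46 mm across, but 105 mm tall, loose. Origin at the centre of its underside, z up
- wide_jar: bystander among the short jars: 56 mm tall as they are, but 68 mm across, black cap of the same width, loose. Origin at the centre of its underside, z up
Things that resemble listed ones, but are neither listed nor needed, are in the scene too. What is shaped like the jar_1 but turquoise or yellow is not meant. What is shaped like the jar_2 but red is not meant.

How it is judged (in metres and radians):
At the end, for the whole second after the job is handed in: One of the two short jars from the table stands on the middle square and the other on the left square, and the third still stands on the right square, each within 15 mm of the square's centre, resting on the tray floor (within 6 mm), upright within 0.15 rad, released and at rest (((horizontal distance between jar_1 and square_middle below 0.015 m and horizontal distance between jar_2 and square_left below 0.015 m) or (horizontal distance between jar_2 and square_middle below 0.015 m and horizontal distance between jar_1 and square_left below 0.015 m)) and horizontal distance between jar_3 and square_right below 0.015 m and z of jar_1 in the frame of square_middle between -0.004 and 0.006 m and angle between each of jar_1, jar_2, jar_3's own z axis and vertical below 0.15 rad and linear speed of each of jar_1, jar_2, jar_3 below 0.02 m/s and contact force between each of jar_1, jar_2, jar_3 and the fingers below 0.05 N and z of jar_2 in the frame of square_middle between -0.004 and 0.006 m and z of jar_3 in the frame of square_middle between -0.004 and 0.006 m); the robot touches nothing.
It fails at once if the tall jar or the wide jar is shifted by more than 25 mm or tipped over (distance of any of tall_jar, wide_jar from where it was at the start of the episode above 0.025 m or angle between any of tall_jar, wide_jar's own z axis and vertical above 0.4 rad).
It fails at once if a short jar is dropped: it falls faster than 0.7 m/s (about 25 mm of free fall) while the fingers do not touch it ((linear speed of jar_1 above 0.7 m/s and contact force between jar_1 and the fingers below 0.05 N) or (linear speed of jar_2 above 0.7 m/s and contact force between jar_2 and the fingers below 0.05 N) or (linear speed of jar_3 above 0.7 m/s and contact force between jar_3 and the fingers below 0.05 N)).
It also fails if it takes over 59 s, if anything falls off the work surface, if the arm or the gripper's body presses on something with over 40 N, if the wrist force passes 120 N, or if a joint passes its speed limit or range.

## Working session

There is one attempt and no reset: what is moved stays moved. The work goes in short steps, Python scripts to look and compute and a tool call to move; the robot and the scene stay as the last step left them, time stands still between calls to the robot, and variables do not carry over. Pictures are saved under pics/ and viewed, about 8 in all and at most 12, crops included, and the job is handed in when it is done.

Besides the shell and the picture viewer there is one more tool, called after "Call:" as a command line: name --argument value ..., lists and objects as JSON in quotes. step_arm: Moves the arm, as the interface text tells. Scaled input: -1 to 1 covers 0.04 m each way for a shift and 0.08 rad each way for a turn. Its arguments: {"type":"object","properties":{"steps":{"type":"array"},"squeeze":{"type":"number"}},"required":["steps"]}

```bash
mkdir -p pics; python3 - <<'E'
from rig import env,cams,order
import cv2,numpy as np
for n in("scene","side"):
    p,d=cams.get_image(n); cv2.imwrite(f"pics/{n}0.png",p[:,:,::-1]); np.save(f"pics/{n}0.npy",d)
    i=cams.camera_info(n); print(n,i)
s=env.observe();print(s["time_s"],s["position"],s["tool_rot"],s["grip_width"])
E
```

```text
scene {'fx': 431.8329470016174, 'fy': 431.8329470016174, 'cx': 320.4763441049954, 'cy': 196.26933395131678, 'k1': -0.11960248083948595, 'extrinsics': array([[ 0.84351937,  0.4277812 , -0.32477427,  0.9484408 ],
       [ 0.53704337, -0.66308137,  0.52144752, -0.61897056],
       [ 0.00771368, -0.61426894, -0.78905904,  0.89902816],
       [ 0.        ,  0.        ,  0.        ,  1.        ]])}
side {'fx': 511.3687040415072, 'fy': 511.3687040415072, 'cx': 328.0357745962901, 'cy': 207.38676191445882, 'k1': -0.04688546714724801, 'extrinsics': array([[-0.7010273 , -0.46061605,  0.54442041, -0.15293725],
       [-0.71304475,  0.46484628, -0.52486676,  0.65886262],
       [-0.01130975, -0.75614204, -0.65430979,  0.93489242],
       [ 0.        ,  0.        ,  0.        ,  1.        ]])}
0.1 [ 0.23461419 -0.49721183  0.24978079] [[ 4.26676799e-01 -9.04404117e-01 -3.20718869e-04]
 [-9.04403313e-01 -4.26676855e-01  1.22804361e-03]
 [-1.24749101e-03 -2.33918508e-04 -9.99999195e-01]] 0.08542795338039917
```

View pics/scene0.png

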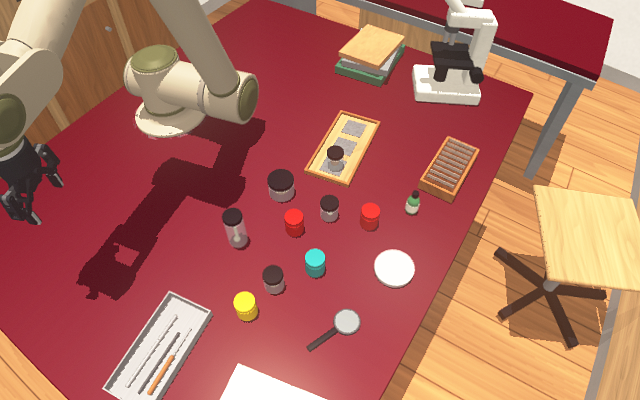

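View pics/side0.png

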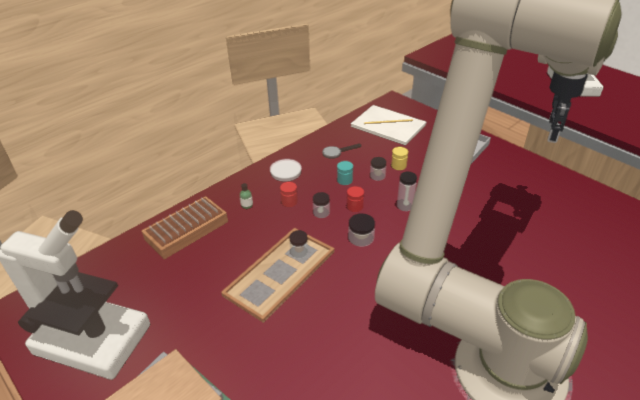

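The scene view shows four black-capped jars on the table. The short narrow ones are at (329,208) and (273,280), the wide one at (281,185) and the tall one at (234,228). jar_3 is on the tray at (336,157). In the side view the short ones are at (321,205) and (378,168), the wide at (362,229), the tall at (407,190) and jar_3 at (299,243). The red, turquoise and yellow jars are not meant. Next I'll confirm this in enlarged crops.

```bash
python3 - <<'E'
import cv2
def crop(n,x0,y0,w,h,s):
    p=cv2.imread(f"pics/{n}0.png")[y0:y0+h,x0:x0+w]
    p=cv2.resize(p,None,fx=s,fy=s,interpolation=cv2.INTER_CUBIC)
    for i in range(0,w,20): cv2.putText(p,str(x0+i),(i*s,8),0,.3,(255,255,255),1); cv2.line(p,(i*s,0),(i*s,h*s),(255,255,255),1) if 0 else cv2.line(p,(i*s,10),(i*s,16),(255,255,255),1)
    for i in range(0,h,20): cv2.putText(p,str(y0+i),(0,i*s+4),0,.3,(255,255,255),1)
    cv2.imwrite(f"pics/{n}c.png",p)
crop("scene",220,105,180,195,3)
crop("side",220,145,200,180,3)
a=cv2.imread("pics/scenec.png");b=cv2.imread("pics/sidec.png")
crop("scene",220,105,190,195,3);crop("side",220,145,200,175,4) 
crop("scene",225,105,180,200,3)
E
```

```text
(no output)
```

View pics/scenec.png

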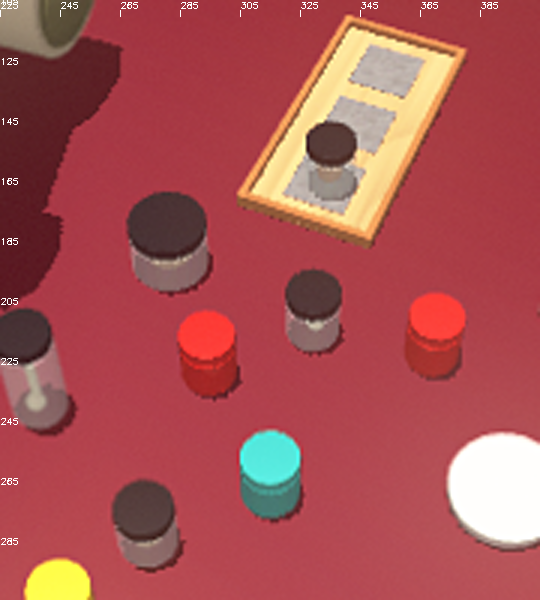

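View pics/sidec.png

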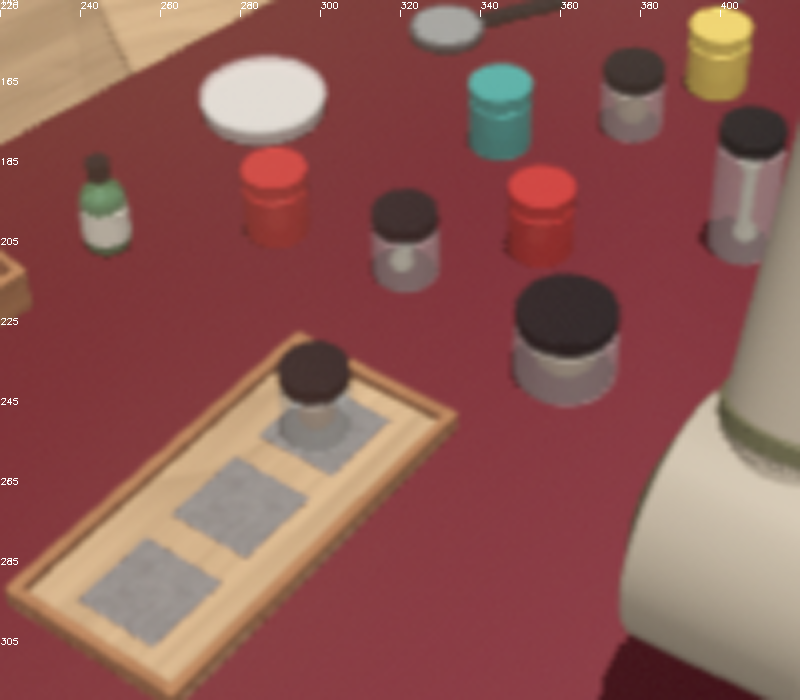

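```bash
cat > h.py <<'E'
import numpy as np,cv2
from rig import env,cams,order
def slopes(i,uv):
    K=np.array([[i["fx"],0,i["cx"]],[0,i["fy"],i["cy"]],[0,0,1.]])
    return cv2.undistortPoints(np.float64(uv).reshape(-1,1,2),K,np.array([i["k1"],0,0,0,0.]))[:,0]
def ray(i,uv):
    s=slopes(i,[uv])[0];E=i["extrinsics"];return E[:3,3],E[:3,:3]@np.array([*s,1])
def cloud(i,d):
    v,u=np.mgrid[:400,:640];s=slopes(i,np.stack([u,v],-1).reshape(-1,2));z=d.reshape(-1,1)
    P=np.hstack([s*z,z])@i["extrinsics"][:3,:3].T+i["extrinsics"][:3,3];P[z[:,0]==0]=np.nan
    return P.reshape(400,640,3)
def tri(i1,a,i2,b):
    c1,r1=ray(i1,a);c2,r2=ray(i2,b);t=np.linalg.lstsq(np.c_[r1,-r2],c2-c1,rcond=None)[0]
    p,q=c1+t[0]*r1,c2+t[1]*r2;return (p+q)/2,np.linalg.norm(p-q)
def onz(i,uv,z):
    c,r=ray(i,uv);return c+r*(z-c[2])/r[2]
E
python3 - <<'E'
from h import *
np.set_printoptions(precision=4,suppress=True)
I={n:cams.camera_info(n) for n in("scene","side")}
C={n:cloud(I[n],np.load(f"pics/{n}0.npy")) for n in I}
sc=lambda x,y:(225+x/3,105+y/3); sd=lambda x,y:(220+x/4,145+y/4)
J={"A":(sc(314,292),sd(405,214)),"B":(sc(144,507),sd(634,71)),"wide":(sc(167,224),sd(567,313)),"tall":(sc(22,333),sd(753,131)),"j3":(sc(331,142),sd(314,371))}
for k,(a,b) in J.items():
    p,e=tri(I["scene"],a,I["side"],b);print(k,"tri",p,"gap",e)
    for n in I:
        P=C[n].reshape(-1,3);m=(np.hypot(*(P[:,:2]-p[:2]).T)<.045)&(P[:,2]>p[2]-.012)&(P[:,2]<p[2]+.015)
        c,r=cv2.minEnclosingCircle(np.float32(P[m][:,:2]));print("   ",n,m.sum(),"z",np.median(P[m][:,2]),"circ",c,r,"mean",P[m][:,:2].mean(0))
sq={"left":((387,71),(150,592)),"middle":(None,(241,507)),"cornTL":((347,16),(7,590)),"TR":((466,51),(172,697)),"BR":((371,244),(457,412)),"BL":((238,197),(299,332))}
for k,(a,b) in sq.items():
    if a: print(k,*tri(I["scene"],sc(*a),I["side"],sd(*b)))
    print("   side",onz(I["side"],sd(*b),.006 if k in("left","middle") else .014),C["side"][int(sd(*b)[1]),int(sd(*b)[0])])
    if a: print("   scene",onz(I["scene"],sc(*a),.006 if k in("left","middle") else .014))
E
```

```text
A tri [ 0.6258 -0.063   0.049 ] gap 0.005705101987870068
    scene 301 z 0.05597496648975342 circ (0.6296190619468689, -0.0655178353190422) 0.02360055409371853 mean [ 0.6314 -0.0696]
    side 220 z 0.05357297787389759 circ (0.622807502746582, -0.06249827519059181) 0.02503037080168724 mean [ 0.6185 -0.0593]
B tri [ 0.6248 -0.2971  0.0474] gap 0.00450320162837278
    scene 396 z 0.057006492272881126 circ (0.6277585625648499, -0.2989494204521179) 0.024005049839615822 mean [ 0.6302 -0.3025]
    side 172 z 0.05279720861656745 circ (0.6250694394111633, -0.2957504093647003) 0.02504444122314453 mean [ 0.6198 -0.2925]
wide tri [ 0.4812 -0.0681  0.0482] gap 0.004715243962469962
    scene 545 z 0.05642659647346426 circ (0.48340409994125366, -0.0706787034869194) 0.03517388552427292 mean [ 0.4879 -0.0749]
    side 501 z 0.0536595584252334 circ (0.4767092168331146, -0.06985700875520706) 0.03693927079439163 mean [ 0.4738 -0.0634]
tall tri [ 0.4788 -0.2474  0.0977] gap 0.00388074469613653
    scene 345 z 0.104908312779744 circ (0.4825182855129242, -0.24998661875724792) 0.023996517062187195 mean [ 0.
[... 463 characters left out ...]
0025] 0.005224962536714325
   side [0.5191 0.2439 0.006 ] [0.5202 0.2445 0.0056]
   scene [0.5274 0.2425 0.006 ]
   side [0.532 0.163 0.006] [0.5352 0.1612 0.0048]
cornTL [0.501  0.2931 0.0499] 0.0955207363677192
   side [0.5733 0.3056 0.014 ] [0.5745 0.3065 0.0155]
   scene [0.4557 0.284  0.014 ]
TR [ 0.5281  0.2961 -0.0261] 0.11689824227942817
   side [0.4463 0.2856 0.014 ] [0.4494 0.2835 0.01  ]
   scene [0.5834 0.3041 0.014 ]
BR [ 0.5709  0.0212 -0.0243] 0.11929618764638547
   side [0.4906 0.0188 0.014 ] [0.4922 0.0181 0.0123]
   scene [0.629  0.0345 0.014 ]
BL [0.5483 0.0321 0.0466] 0.09928476183346162
   side [0.6164 0.04   0.014 ] [0.6187 0.0407 0.0129]
   scene [0.4998 0.0166 0.014 ]
```

```bash
python3 - <<'E'
from h import *
np.set_printoptions(precision=4,suppress=True)
I={n:cams.camera_info(n) for n in("scene","side","wrist")}
sc=lambda x,y:(225+x/3,105+y/3); sd=lambda x,y:(220+x/4,145+y/4)
for k,a,b in [("yellow",(60,582),(720,27)),("turq",(270,456),(500,83)),("red1",(207,333),(543,187)),("red2",(437,314),(274,168))]:
    print(k,tri(I["scene"],sc(*a),I["side"],sd(*b)))
s=env.observe();T=np.eye(4);T[:3,:3]=s["tool_rot"];T[:3,3]=s["position"]
print(np.linalg.inv(T)@I["wrist"]["extrinsics"],I["wrist"]["fx"],I["wrist"]["k1"])
E
```

```text
yellow (array([ 0.6117, -0.3794,  0.0524]), np.float64(0.005027956980813272))
turq (array([ 0.6807, -0.213 ,  0.0518]), np.float64(0.004262338037438441))
red1 (array([ 0.5765, -0.1464,  0.0523]), np.float64(0.0058966167097018254))
red2 (array([ 0.723 , -0.0308,  0.0529]), np.float64(0.0057455783827291525))
[[ 1.      0.0002  0.0006 -0.0007]
 [-0.0003  0.9456  0.3254 -0.0836]
 [-0.0005 -0.3254  0.9456 -0.1228]
 [ 0.      0.      0.      1.    ]] 282.2237837010765 -0.01023310306729558
```

Call:
step_arm --steps '[{"xyz":[0,0,0],"turn":[0,0,-1],"gripper":1},{"xyz":[0,0,0],"turn":[0,0,-1],"gripper":1},{"xyz":[0,0,0],"turn":[0,0,-1],"gripper":1},{"xyz":[0,0,0],"turn":[0,0,-1],"gripper":1},{"xyz":[0,0,0],"turn":[0,0,-1],"gripper":1},{"xyz":[0,0,0],"turn":[0,0,-1],"gripper":1},{"xyz":[0,0,0],"turn":[0,0,-1],"gripper":1},{"xyz":[0,0,0],"turn":[0,0,-1],"gripper":1},{"xyz":[0,0,0],"turn":[0,0,-1],"gripper":1},{"xyz":[0,0,0],"turn":[0,0,-1],"gripper":1},{"xyz":[0,0,0],"turn":[0,0,-1],"gripper":1},{"xyz":[0,0,0],"turn":[0,0,-1],"gripper":1},{"xyz":[0,0,0],"turn":[0,0,-1],"gripper":1},{"xyz":[0,0,0],"turn":[0,0,-1],"gripper":1},{"xyz":[0,0,0],"turn":[0,0,-1],"gripper":1},{"xyz":[0,0,0],"turn":[0,0,-1],"gripper":1},{"xyz":[0,0,0],"turn":[0,0,-0.17],"gripper":1},{"xyz":[0,0,0],"turn":[0,0,0],"gripper":1}]'

```text
time_s: 1.6
position: [0.2346, -0.4973, 0.2501]
tool_rot: [[0.987, 0.162, -0.0], [0.162, -0.987, 0.001], [-0.0, -0.001, -1.0]]
ft_force: [-0.4, -0.9, -0.6]
grip_width: 0.0857
```

Call:
step_arm --steps '[{"xyz":[0.87,-0.28,0.1],"turn":[0,0,0],"gripper":1},{"xyz":[0.87,-0.28,0.1],"turn":[0,0,0],"gripper":1},{"xyz":[0.87,-0.28,0.1],"turn":[0,0,0],"gripper":1},{"xyz":[0.87,-0.28,0.1],"turn":[0,0,0],"gripper":1},{"xyz":[0.87,-0.28,0.1],"turn":[0,0,0],"gripper":1},{"xyz":[0.87,-0.28,0.1],"turn":[0,0,0],"gripper":1},{"xyz":[0.87,-0.28,0.1],"turn":[0,0,0],"gripper":1},{"xyz":[0.87,-0.28,0.1],"turn":[0,0,0],"gripper":1},{"xyz":[0.87,-0.28,0.1],"turn":[0,0,0],"gripper":1},{"xyz":[0.87,-0.28,0.1],"turn":[0,0,0],"gripper":1},{"xyz":[0.87,-0.28,0.1],"turn":[0,0,0],"gripper":1},{"xyz":[0.87,-0.28,0.1],"turn":[0,0,0],"gripper":1},{"xyz":[0,0,0],"turn":[0,0,0],"gripper":1},{"xyz":[0,0,0],"turn":[0,0,0],"gripper":1}]'

```text
time_s: 2.77
position: [0.6258, -0.2954, 0.2011]
tool_rot: [[0.987, 0.164, -0.001], [0.164, -0.987, 0.001], [-0.001, -0.001, -1.0]]
ft_force: [-1.0, 0.3, -0.7]
grip_width: 0.0853
```

```bash
cat >> h.py <<'E'
def wrist(name,seeds):
    np.set_printoptions(precision=4,suppress=True)
    s=env.observe();i=cams.camera_info("wrist");p,d=cams.get_image("wrist")
    cv2.imwrite(f"pics/{name}.png",p[:,:,::-1]);np.savez(f"pics/{name}.npz",d=d,E=i["extrinsics"])
    P=cloud(i,d).reshape(-1,3);print(s["time_s"],s["position"],s["qvel"].max() if hasattr(s["qvel"],"max") else "")
    for k,x,y,z in seeds:
        m=(np.hypot(P[:,0]-x,P[:,1]-y)<.04)&(abs(P[:,2]-z)<.006)
        if m.sum()<9: print(k,"none");continue
        c,r=cv2.minEnclosingCircle(np.float32(P[m][:,:2]));print(k,m.sum(),"z",np.median(P[m][:,2]),"circ",np.array(c),r)
E
python3 -c "
from h import *
wrist('w1',[('B',.626,-.297,.056)])"
```

```text
2.7667 [ 0.6258 -0.2954  0.2011] 1.6468102705868075
B 1555 z 0.05525660269140076 circ [ 0.6275 -0.2999] 0.02310374565422535
```

View pics/w1.png

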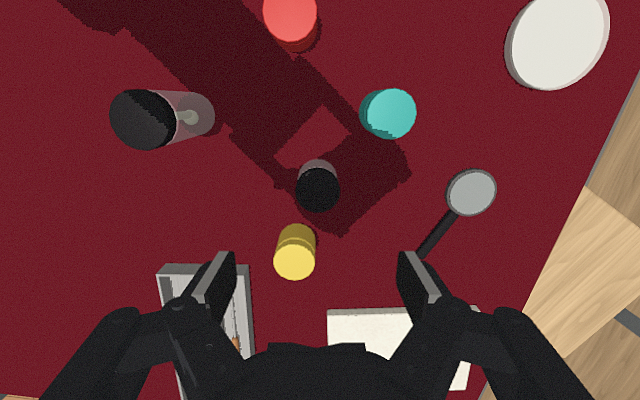

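The wrist view has jar B, with a short narrow black cap, at (318,188) between the yellow and turquoise jars. It is well clear of the fingers.

Call:
step_arm --steps '[{"xyz":[0.02,0.12,0.3],"turn":[0,0,0],"gripper":1},{"xyz":[0,0,0.8],"turn":[0,0,0],"gripper":1},{"xyz":[0,0,0.8],"turn":[0,0,0],"gripper":1},{"xyz":[0,0,0.8],"turn":[0,0,0],"gripper":1},{"xyz":[0,0,0.7],"turn":[0,0,0],"gripper":1},{"xyz":[0,0,0.5],"turn":[0,0,0],"gripper":1},{"xyz":[0,0,0.28],"turn":[0,0,0],"gripper":1},{"xyz":[0,0,0],"turn":[0,0,0],"gripper":1},{"xyz":[0,0,0],"turn":[0,0,0],"gripper":-1},{"xyz":[0,0,0],"turn":[0,0,0],"gripper":-1},{"xyz":[0,0,0],"turn":[0,0,0],"gripper":-1},{"xyz":[0,0,0],"turn":[0,0,0],"gripper":-1},{"xyz":[0,0,0],"turn":[0,0,0],"gripper":-1},{"xyz":[0,0,0],"turn":[0,0,0],"gripper":-1},{"xyz":[0,0,0],"turn":[0,0,0],"gripper":-1},{"xyz":[0,0,0],"turn":[0,0,0],"gripper":-1},{"xyz":[0,0,0],"turn":[0,0,0],"gripper":-1},{"xyz":[0,0,0],"turn":[0,0,0],"gripper":-1}]' --squeeze 40

```text
time_s: 4.32
position: [0.6269, -0.3019, 0.037]
tool_rot: [[0.987, 0.163, 0.002], [0.163, -0.987, -0.002], [0.002, 0.002, -1.0]]
ft_force: [-1.0, -0.1, 6.2]
grip_width: 0.0451
```

Call:
step_arm --steps '[{"xyz":[0,0,-0.3],"turn":[0,0,0],"gripper":-1},{"xyz":[0,0,-0.8],"turn":[0,0,0],"gripper":-1},{"xyz":[0,0,-0.8],"turn":[0,0,0],"gripper":-1},{"xyz":[0,0,-0.8],"turn":[0,0,0],"gripper":-1},{"xyz":[0,0,-0.8],"turn":[0,0,0],"gripper":-1},{"xyz":[0,-0.4,-0.5],"turn":[0,0,0],"gripper":-1},{"xyz":[-0.03,-0.8,0],"turn":[0,0,0],"gripper":-1},{"xyz":[-0.03,-0.95,0],"turn":[0,0,0],"gripper":-1},{"xyz":[-0.03,-0.95,0],"turn":[0,0,0],"gripper":-1},{"xyz":[-0.03,-0.95,0],"turn":[0,0,0],"gripper":-1},{"xyz":[-0.04,-0.95,0],"turn":[0,0,0],"gripper":-1},{"xyz":[-0.04,-0.95,0],"turn":[0,0,0],"gripper":-1},{"xyz":[-0.04,-0.95,0],"turn":[0,0,0],"gripper":-1},{"xyz":[-0.04,-0.95,0],"turn":[0,0,0],"gripper":-1},{"xyz":[-0.04,-0.95,0],"turn":[0,0,0],"gripper":-1},{"xyz":[-0.04,-0.95,0],"turn":[0,0,0],"gripper":-1},{"xyz":[-0.03,-0.8,0],"turn":[0,0,0],"gripper":-1},{"xyz":[0,-0.4,0],"turn":[0,0,0],"gripper":-1},{"xyz":[0,0,0],"turn":[0,0,0],"gripper":-1},{"xyz":[0,0,0],"turn":[0,0,0],"gripper":-1}]'

```text
time_s: 5.98
position: [0.5394, 0.1288, 0.1958]
tool_rot: [[0.986, 0.165, 0.001], [0.165, -0.986, -0.0], [0.001, 0.0, -1.0]]
ft_force: [0.5, -0.4, -1.5]
grip_width: 0.045
```

```bash
python3 -c "
from h import *
wrist('w2',[])"
```

```text
5.9833 [0.5394 0.1288 0.1958] 0.36114852379506357
```

View pics/w2.png

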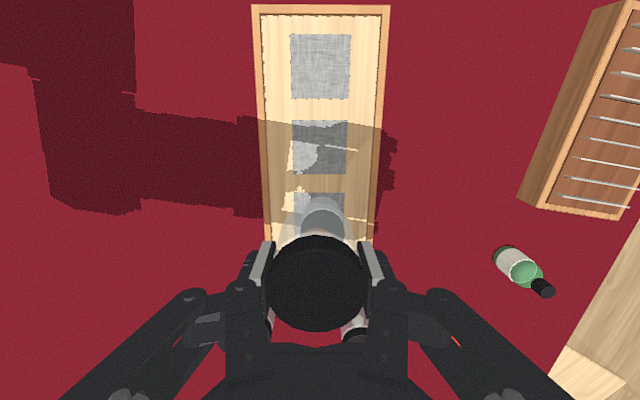

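The held jar's cap is at (317,283). The left square spans about (291..350, 34..99) and the middle square about (292..347, 120..175).

```bash
python3 - <<'E'
from h import *
np.set_printoptions(precision=4,suppress=True)
f=np.load("pics/w2.npz");i=dict(cams.camera_info("wrist"));i["extrinsics"]=f["E"]
C=cloud(i,f["d"])
L=[(291,35),(349,34),(351,98),(292,99)];M=[(292,121),(347,120),(347,174),(293,175)]
for S in(L,M):
    Q=np.array([onz(i,p,.006) for p in S]);c=Q.mean(0);e=(Q[3]-Q[0]+Q[2]-Q[1])/2;print(c,"sides",np.linalg.norm(np.diff(Q[[0,1,2,3,0]],axis=0),axis=1))
    u,v=np.mean(S,0).astype(int);print(" depth z around",np.nanmedian(C[v-5:v+5,u-5:u+5,2]))
P=C.reshape(-1,3);m=(np.hypot(P[:,0]-.539,P[:,1]-.13)<.03)&(P[:,2]>.17);P=P[m];zt=np.percentile(P[:,2],60);m=abs(P[:,2]-zt)<.004
print("held top",zt,cv2.minEnclosingCircle(np.float32(P[m][:,:2])),np.median(P[m],0))
# floor orientation via scene/side earlier
for a,b in[((252,5),(390,5)),((266,18),(270,235))]: print(onz(i,a,.014),onz(i,b,.014))
E
```

```text
[0.5251 0.2417 0.006 ] sides [0.057  0.0598 0.0619 0.0597]
 depth z around 0.005980669003533501
[0.538  0.1605 0.006 ] sides [0.0591 0.0599 0.0617 0.0599]
 depth z around 0.006013221001154423
held top 0.25425494959951134 ((0.5365474224090576, 0.14519567787647247), 0.02561851404607296) [0.5375 0.1417 0.2548]
[0.4529 0.2831 0.014 ] [0.5795 0.3044 0.014 ]
[0.4669 0.2747 0.014 ] [0.4963 0.0494 0.014 ]
```

```bash
python3 - <<'E'
from h import *
f=np.load("pics/w2.npz");i=dict(cams.camera_info("wrist"));i["extrinsics"]=f["E"]
C=cloud(i,f["d"]);print(C[283,317],C[270:300,317,2].mean())
import cv2
P=C[236:332,265:368].reshape(-1,3);z=np.nanmedian(P[:,2]);m=(abs(P[:,2]-z)<.005);print(z,m.sum(),cv2.minEnclosingCircle(np.float32(P[m][:,:2])),np.median(P[m],0))
print(env.observe()["position"])
E
```

```text
[0.53823535 0.13585569 0.2135912 ] 0.21428728893907298
0.2138088229937054 7305 ((0.5389928817749023, 0.1295097917318344), 0.025781169533729553) [0.53813256 0.133735   0.21408013]
[0.53969327 0.12788318 0.19568405]
```

```bash
python3 - <<'E'
from h import *
from scipy.optimize import least_squares
f=np.load("pics/w2.npz");i=dict(cams.camera_info("wrist"));i["extrinsics"]=f["E"]
C=cloud(i,f["d"])
for zt in(.212,.2145):
  pts=[]
  for u in range(280,354,4):
    col=C[215:330,u,2]; g=np.where(abs(col-.2142)<.006)[0]; pts.append((u,215+g[0],215+g[-1]))
  if zt==.212: print(pts[::3])
  for sel in(1,2):
    Q=np.array([onz(i,(p[0],p[sel]-.5 if sel==1 else p[sel]+.5),zt)[:2] for p in pts])
    print(zt,sel,least_squares(lambda x:np.hypot(*(Q-x).T)-.023,[.538,.13],loss="soft_l1",f_scale=.001).x)
E
```

```text
[(280, np.int64(255), np.int64(318)), (292, np.int64(248), np.int64(326)), (304, np.int64(244), np.int64(329)), (316, np.int64(242), np.int64(329)), (328, np.int64(244), np.int64(329)), (340, np.int64(248), np.int64(326)), (352, np.int64(255), np.int64(318))]
0.212 1 [0.53834745 0.13227188]
0.212 2 [0.53865508 0.13039683]
0.2145 1 [0.53812846 0.13355856]
0.2145 2 [0.5382355  0.13290654]
```

Call:
step_arm --steps '[{"xyz":[0.02,-0.4,0],"turn":[0,0,0],"gripper":-1},{"xyz":[0.03,-0.7,0],"turn":[0,0,0],"gripper":-1},{"xyz":[0.03,-0.7,0],"turn":[0,0,0],"gripper":-1},{"xyz":[0.03,-0.6,0],"turn":[0,0,0],"gripper":-1},{"xyz":[0,-0.38,0.2],"turn":[0,0,0],"gripper":-1},{"xyz":[0,0,0.5],"turn":[0,0,0],"gripper":-1},{"xyz":[0,0,0.7],"turn":[0,0,0],"gripper":-1},{"xyz":[0,0,0.7],"turn":[0,0,0],"gripper":-1},{"xyz":[0,0,0.5],"turn":[0,0,0],"gripper":-1},{"xyz":[0,0,0.3],"turn":[0,0,0],"gripper":-1},{"xyz":[0,0,0.2],"turn":[0,0,0],"gripper":-1},{"xyz":[0,0,0],"turn":[0,0,0],"gripper":-1},{"xyz":[0,0,0],"turn":[0,0,0],"gripper":-1},{"xyz":[0,0,0],"turn":[0,0,0],"gripper":-1}]'

```text
time_s: 7.2
position: [0.5266, 0.2384, 0.0722]
tool_rot: [[0.987, 0.162, 0.002], [0.162, -0.987, 0.0], [0.002, -0.0, -1.0]]
ft_force: [-0.1, -0.9, -0.7]
grip_width: 0.0454
```

Call:
step_arm --steps '[{"xyz":[-0.02,0,0.3],"turn":[0,0,0],"gripper":-1},{"xyz":[0,0,0.25],"turn":[0,0,0],"gripper":-1},{"xyz":[0,0,0.1],"turn":[0,0,0],"gripper":-1},{"xyz":[0,0,0.05],"turn":[0,0,0],"gripper":-1},{"xyz":[0,0,0],"turn":[0,0,0],"gripper":-1},{"xyz":[0,0,0],"turn":[0,0,0],"gripper":-1}]'

```text
time_s: 7.7
position: [0.5253, 0.2386, 0.0435]
tool_rot: [[0.987, 0.163, 0.001], [0.163, -0.987, 0.0], [0.001, -0.0, -1.0]]
ft_force: [0.1, -0.5, -0.5]
grip_width: 0.0451
```

Call:
step_arm --steps '[{"xyz":[0,0,0.03],"turn":[0,0,0],"gripper":-1},{"xyz":[0,0,0],"turn":[0,0,0],"gripper":-1},{"xyz":[0,0,0],"turn":[0,0,0],"gripper":1},{"xyz":[0,0,0],"turn":[0,0,0],"gripper":1},{"xyz":[0,0,0],"turn":[0,0,0],"gripper":1},{"xyz":[0,0,0],"turn":[0,0,0],"gripper":1},{"xyz":[0,0,0],"turn":[0,0,0],"gripper":1},{"xyz":[0,0,0],"turn":[0,0,0],"gripper":1},{"xyz":[0,0,-0.3],"turn":[0,0,0],"gripper":1},{"xyz":[0,0,-0.8],"turn":[0,0,0],"gripper":1},{"xyz":[0,0,-0.8],"turn":[0,0,0],"gripper":1},{"xyz":[0,0,-0.8],"turn":[0,0,0],"gripper":1},{"xyz":[0,0,-0.8],"turn":[0,0,0],"gripper":1},{"xyz":[0,0,-0.4],"turn":[0,0,0],"gripper":1},{"xyz":[0,0,0],"turn":[0,0,0],"gripper":1},{"xyz":[0,0,0],"turn":[0,0,0],"gripper":1}]'

```text
time_s: 9.03
position: [0.5251, 0.2386, 0.1982]
tool_rot: [[0.987, 0.163, 0.001], [0.163, -0.987, 0.0], [0.001, -0.0, -1.0]]
ft_force: [-1.1, -0.2, -0.8]
grip_width: 0.0855
```

```bash
python3 -c "
from h import *
wrist('w3',[('placed',.525,.242,.062),('j3',.551,.0806,.062)])"
```

```text
9.0333 [0.5251 0.2386 0.1982] 2.183831330985444
placed 1681 z 0.06129179957045894 circ [0.5253 0.2406] 0.023146171122789383
j3 1059 z 0.06107788888577603 circ [0.5523 0.0849] 0.02359793148934841
```

Call:
step_arm --steps '[{"xyz":[0.07,0.41,0],"turn":[0,0,0],"gripper":1},{"xyz":[0.14,0.85,0],"turn":[0,0,0],"gripper":1},{"xyz":[0.15,0.9,0],"turn":[0,0,0],"gripper":1},{"xyz":[0.15,0.9,0],"turn":[0,0,0],"gripper":1},{"xyz":[0.15,0.9,0],"turn":[0,0,0],"gripper":1},{"xyz":[0.15,0.9,0],"turn":[0,0,0],"gripper":1},{"xyz":[0.15,0.9,0],"turn":[0,0,0],"gripper":1},{"xyz":[0.15,0.9,0],"turn":[0,0,0],"gripper":1},{"xyz":[0.14,0.85,0],"turn":[0,0,0],"gripper":1},{"xyz":[0.07,0.4,0],"turn":[0,0,0],"gripper":1},{"xyz":[0,0,0],"turn":[0,0,0],"gripper":1},{"xyz":[0,0,0],"turn":[0,0,0],"gripper":1},{"xyz":[0,0,0],"turn":[0,0,0],"gripper":1}]'

```text
time_s: 10.17
position: [0.6282, -0.0637, 0.1971]
tool_rot: [[0.986, 0.164, -0.002], [0.164, -0.986, 0.001], [-0.002, -0.001, -1.0]]
ft_force: [0.1, 0.4, -0.3]
grip_width: 0.0861
```

```bash
python3 -c "
from h import *
wrist('w4',[('A',.629,-.065,.056)]);print(env.observe()['position'])"
```

```text
10.1667 [ 0.6282 -0.0637  0.1971] 0.8300183621958681
A 1610 z 0.05530415231052596 circ [ 0.6275 -0.0648] 0.023003146052360535
[ 0.6282 -0.0635  0.1975]
```

View pics/w4.png

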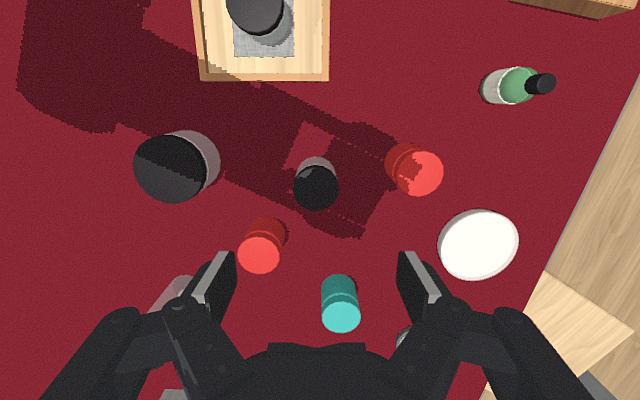

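Jar A is the short narrow black-capped jar at (316,186), between the two red jars at (261,250) and (415,170). The wide jar is well off at (172,168), so the jaws have room.

Call:
step_arm --steps '[{"xyz":[-0.02,0.03,0.3],"turn":[0,0,0],"gripper":1},{"xyz":[0,0,0.8],"turn":[0,0,0],"gripper":1},{"xyz":[0,0,0.8],"turn":[0,0,0],"gripper":1},{"xyz":[0,0,0.8],"turn":[0,0,0],"gripper":1},{"xyz":[0,0,0.7],"turn":[0,0,0],"gripper":1},{"xyz":[0,0,0.4],"turn":[0,0,0],"gripper":1},{"xyz":[0,0,0.23],"turn":[0,0,0],"gripper":1},{"xyz":[0,0,0],"turn":[0,0,0],"gripper":1},{"xyz":[0,0,0],"turn":[0,0,0],"gripper":1},{"xyz":[0,0,0],"turn":[0,0,0],"gripper":-1},{"xyz":[0,0,0],"turn":[0,0,0],"gripper":-1},{"xyz":[0,0,0],"turn":[0,0,0],"gripper":-1},{"xyz":[0,0,0],"turn":[0,0,0],"gripper":-1},{"xyz":[0,0,0],"turn":[0,0,0],"gripper":-1},{"xyz":[0,0,0],"turn":[0,0,0],"gripper":-1},{"xyz":[0,0,0],"turn":[0,0,0],"gripper":-1},{"xyz":[0,0,0],"turn":[0,0,0],"gripper":-1},{"xyz":[0,0,0],"turn":[0,0,0],"gripper":-1}]' --squeeze 40

```text
time_s: 11.72
position: [0.6283, -0.0665, 0.0378]
tool_rot: [[0.987, 0.163, 0.001], [0.163, -0.987, -0.0], [0.001, 0.001, -1.0]]
ft_force: [-2.3, 0.7, 6.5]
grip_width: 0.045
```

Call:
step_arm --steps '[{"xyz":[0,0,-0.3],"turn":[0,0,0],"gripper":-1},{"xyz":[0,0,-0.8],"turn":[0,0,0],"gripper":-1},{"xyz":[0,0,-0.8],"turn":[0,0,0],"gripper":-1},{"xyz":[0,0,-0.8],"turn":[0,0,0],"gripper":-1},{"xyz":[-0.08,-0.4,-0.3],"turn":[0,0,0],"gripper":-1},{"xyz":[-0.18,-0.8,0],"turn":[0,0,0],"gripper":-1},{"xyz":[-0.2,-0.9,0],"turn":[0,0,0],"gripper":-1},{"xyz":[-0.2,-0.9,0],"turn":[0,0,0],"gripper":-1},{"xyz":[-0.2,-0.9,0],"turn":[0,0,0],"gripper":-1},{"xyz":[-0.2,-0.9,0],"turn":[0,0,0],"gripper":-1},{"xyz":[-0.17,-0.75,0],"turn":[0,0,0],"gripper":-1},{"xyz":[-0.08,-0.38,0],"turn":[0,0,0],"gripper":-1},{"xyz":[0,0,0],"turn":[0,0,0],"gripper":-1},{"xyz":[0,0,0],"turn":[0,0,0],"gripper":-1},{"xyz":[0,0,0],"turn":[0,0,0],"gripper":-1},{"xyz":[0,0,0],"turn":[0,0,0],"gripper":-1}]'

```text
time_s: 13.05
position: [0.5381, 0.1583, 0.1566]
tool_rot: [[0.987, 0.162, -0.0], [0.162, -0.987, -0.0], [-0.0, 0.0, -1.0]]
ft_force: [0.3, -0.4, -0.7]
grip_width: 0.0451
```

Call:
step_arm --steps '[{"xyz":[0,0,0.3],"turn":[0,0,0],"gripper":-1},{"xyz":[0,0,0.6],"turn":[0,0,0],"gripper":-1},{"xyz":[0,0,0.7],"turn":[0,0,0],"gripper":-1},{"xyz":[0,0,0.5],"turn":[0,0,0],"gripper":-1},{"xyz":[0,0,0.3],"turn":[0,0,0],"gripper":-1},{"xyz":[0,0,0.2],"turn":[0,0,0],"gripper":-1},{"xyz":[0,0,0.15],"turn":[0,0,0],"gripper":-1},{"xyz":[0,0,0],"turn":[0,0,0],"gripper":-1},{"xyz":[0,0,0],"turn":[0,0,0],"gripper":-1},{"xyz":[0,0,0],"turn":[0,0,0],"gripper":-1}]'

```text
time_s: 13.88
position: [0.5383, 0.159, 0.0476]
tool_rot: [[0.987, 0.163, 0.002], [0.163, -0.987, 0.0], [0.002, 0.0, -1.0]]
ft_force: [-0.2, -0.0, -1.4]
grip_width: 0.045
```

Next is 4 mm more down, then release and lift.

Call:
step_arm --steps '[{"xyz":[0,0,0.05],"turn":[0,0,0],"gripper":-1},{"xyz":[0,0,0.04],"turn":[0,0,0],"gripper":-1},{"xyz":[0,0,0],"turn":[0,0,0],"gripper":-1},{"xyz":[0,0,0],"turn":[0,0,0],"gripper":-1}]'

```text
time_s: 14.22
position: [0.5381, 0.1592, 0.0438]
tool_rot: [[0.987, 0.163, 0.001], [0.163, -0.987, 0.0], [0.001, 0.0, -1.0]]
ft_force: [-1.4, -0.6, 5.7]
grip_width: 0.0452
```

Call:
step_arm --steps '[{"xyz":[0,0,0],"turn":[0,0,0],"gripper":1},{"xyz":[0,0,0],"turn":[0,0,0],"gripper":1},{"xyz":[0,0,0],"turn":[0,0,0],"gripper":1},{"xyz":[0,0,0],"turn":[0,0,0],"gripper":1},{"xyz":[0,0,0],"turn":[0,0,0],"gripper":1},{"xyz":[0,0,0],"turn":[0,0,0],"gripper":1},{"xyz":[0,0,-0.3],"turn":[0,0,0],"gripper":1},{"xyz":[0,0,-0.8],"turn":[0,0,0],"gripper":1},{"xyz":[0,0,-0.8],"turn":[0,0,0],"gripper":1},{"xyz":[0,0,-0.8],"turn":[0,0,0],"gripper":1},{"xyz":[0,0,-0.8],"turn":[0,0,0],"gripper":1},{"xyz":[0,0,-0.8],"turn":[0,0,0],"gripper":1},{"xyz":[0,0,-0.4],"turn":[0,0,0],"gripper":1},{"xyz":[0,0,0],"turn":[0,0,0],"gripper":1},{"xyz":[0,0,0],"turn":[0,0,0],"gripper":1},{"xyz":[0,0,0],"turn":[0,0,0],"gripper":1}]'

```text
time_s: 15.55
position: [0.5373, 0.159, 0.2298]
tool_rot: [[0.987, 0.163, -0.002], [0.163, -0.987, -0.0], [-0.002, -0.0, -1.0]]
ft_force: [-0.3, 0.0, -0.2]
grip_width: 0.0856
```

```bash
python3 -c "
from h import *
wrist('w5',[('left',.525,.242,.062),('mid',.538,.1605,.062),('j3',.551,.0806,.062)])
p,d=cams.get_image('scene');cv2.imwrite('pics/s5.png',p[:,:,::-1])"
```

```text
15.55 [0.5373 0.159  0.2298] 0.7683629841130708
left 1769 z 0.06125305557445826 circ [0.5248 0.2405] 0.023050395771861076
mid 1383 z 0.061337580996150776 circ [0.5376 0.1607] 0.023100420832633972
j3 1117 z 0.06135406769340185 circ [0.5536 0.0839] 0.02306624874472618
```

View pics/w5.png

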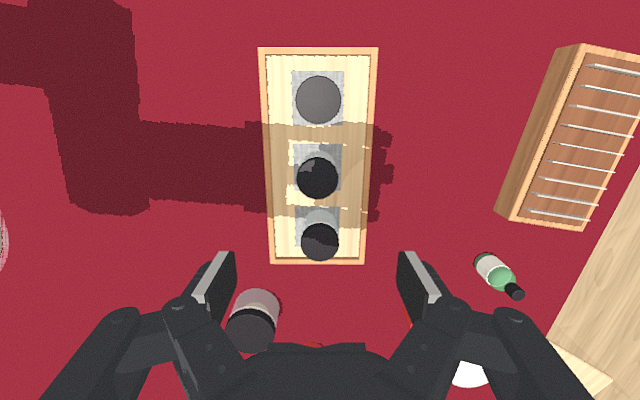

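View pics/s5.png

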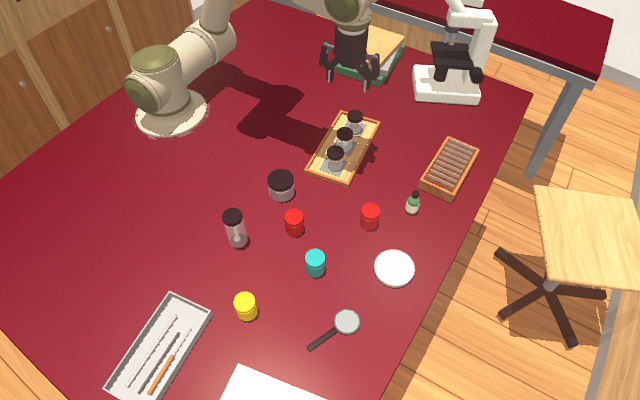

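The wrist view shows the three caps in a row at (318,100), (317,178) and (320,241), all on the felt. In the scene view the wide jar (281,185) and the tall jar (234,228) are where they started.

```bash
python3 -c "
from rig import order
print(order.close_job())"
```

```text
the job is handed in; nothing more can be done
None
```

The two short jars from the table now stand upright on the left and middle squares. The row is complete with the third jar, and I handed the job in at about 15.7 s of the 59 s allowed.

**Final checks (wrist camera, jars released and gripper raised clear):**

| Square | Jar centre (m) | Square centre (m) | Off by | Cap top height |
|---|---|---|---|---|
| Left | (0.525, 0.2405) | (0.525, 0.242) | about 1 mm | 61 mm |
| Middle | (0.538, 0.161) | (0.538, 0.1605) | under 1 mm | 61 mm |
| Right | (0.554, 0.084) | (0.551, 0.080), calculated | about 4–5 mm | 61 mm |

- **Right jar:** I never touched it. It read about the same in the earlier views, so the 4–5 mm was there from the start, inside the 15 mm limit.
- **Heights:** the 61 mm caps fit 56 mm jars standing on the 6 mm tray floor.
- **Tall and wide jars:** they sit at the same places in the scene picture as at the start. I judged this by eye only.

**Disagreement:** at the start, the scene and side cameras differed by about 3–8 mm on the jars and squares. I used the wrist camera, which agreed with the scene camera to about 2 mm on both jars I picked up. Setting the second jar down pressed the tray with about 6 N.

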